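# Size three dowels on a limit gauge

### The job

Try all three bare wooden dowels on the three-lane limit gauge: push each one gently from behind so that it rolls along its lane, without lifting it or forcing it past the metal lips, until the lips stop it or it drops into the trough at the far end. When all three have been tried, take the dowel of the right thickness, the one that passed the first lips (go) but was stopped by the second lips (no-go), and put it in the small plywood tray. Leave the other two where the gauge sorted them, and leave the sanding block and the paint tube alone.

Things in the scene. Friction and masses are not known exactly. Their poses are not given: they have to be found in the camera images.
- gauge: Fixed wooden limit gauge, 3 parallel lanes. Origin on the bench under mid-width; x runs along the lanes away from the robot, from the open infeed end (x=-75 mm) to the trough (ends at +122); z up; 234 mm wide (y). Lane centres y=-76, 0, +76 mm; lanes 70 mm wide between 6 mm walls with tops at z=40. Level lane floor z=22, x=-75 to +76. A pusher may come from beyond the open end.
- go_lips (a point): Middle lane, on the lane floor under the front edge of the first (go) lips: gauge x=0, y=0, z=22 mm. In every lane a pair of aluminium lips reaches 13 mm inwards from both walls over x=0 to 14, underside 27.5 mm above the floor, tops at z=57.5. The middle 44 mm of the lane stays open above, so fingers can come down and travel along the lane's middle.
- nogo_lips (a point): Middle lane, on the lane floor under the front edge of the second (no-go) lips: gauge x=58, y=0, z=22 mm. Like the first lips, in every lane, over x=58 to 72 mm, but their underside is 22.5 mm above the floor, tops at z=52.5.
- trough (a point): Middle of the floor of the trough across the far ends of all lanes: gauge x=96, y=0, z=4 mm. The trough spans x=76 to 116, end wall top at z=34.
- dowel_1: Bare light wood dowel, 66 mm long, 50 g; one of three alike but for thickness: 20, 25 and 30 mm, which is which is not told. Lies across a lane, centre 40 to 50 mm before the first lips. Origin at its centre, y axis along the dowel. Rolls easily. Stops with its centre at gauge x=-8 mm (30 mm dowel) or +50 (25 mm); the 20 mm one drops into the trough.
- dowel_2: As dowel_1, in another lane, another of the three thicknesses.
- dowel_3: As dowel_1, in another lane, another of the three thicknesses.
- tray: Fixed shallow open plywood tray left of the gauge, 100 (x) by 110 (y) mm outside, 20 mm high, walls and floor 5 mm thick. Origin at the centre of its underside.
- sand_block: Wooden sanding block, 58 x 105 x 34 mm, loose on the bench behind the gauge; a bystander. Origin at the centre of its underside.
- paint_tube: White half-squeezed paint tube, 31 x 91 x 21 mm, loose on the bench right of the gauge; a bystander. Origin at the centre of its underside.
There are look-alikes about, which are no part of the job. What is shaped like the dowel_2 but turquoise is not meant.

How it is judged:
By the outcome, as a careful person would: the job done as asked, in the order asked, and still so for the second after the job is handed in, with the robot touching nothing.
It also fails if it takes over 67 s, if anything falls off the work surface, if the arm or the gripper's body presses on something with over 40 N, if the wrist force passes 120 N, or if a joint passes its speed limit or range.

### The arm

A 7-joint arm with a two-finger parallel gripper is mounted at the origin on a cart in front of the work surface, level with it; the furniture and walls round the work are solid. World frame = base frame: x ahead of the robot, y to its left, z up, the work surface at z = 0. Lengths are in m, angles in rad, forces in N, time in s.
With the tool pointing down it reaches from about 0.425 to 0.925 m from the base axis. Payload 6.8 kg.
Tool frame: the origin (TCP) lies on the front face of the gripper's body, between the roots of the fingers; the fingertips stand 73 mm ahead of it and the grasp point (between the pads) lies 54 mm ahead of it; z points along the fingers, y is the direction in which the jaws open and shut (so a half turn about z gives the same grasp; the last joint's range is limited). The gripper opens to 85 mm and grips with 20 to 120 N. Pads are 22 mm wide; open, the fingers measure 114 mm over their backs; the gripper's body (76 mm by 85 mm) begins 54 mm behind the grasp point. The pads swing forward as they close: fully open they stand 13 mm farther back than shut.
Start: joints at [1.01, 0.477, 0.022, 1.555, -0.011, 1.109, -0.083], TCP at [0.295, -0.607, 0.304] pointing down, gripper open.
Joint ranges: [-2.96, 2.96], [-0.34, 2.1], [-1.41, 1.46], [0.24, 2.44], [-1.37, 4.51], [0.17, 1.92], [-2.96, 2.96]. Speed limits (rad/s): [2.39, 2.39, 3.14, 3.14, 3.14, 3.14, 3.14].

### API

Orientations are given as a rotation vector (axis times angle).
In Python, from bench import * gives the robot as it stands.
- The arm moves only by the tool jog_arm, never from a script. Its argument "plan" is a list of rows, each a list of 2 entries, a list of its own where there are three numbers: the shift along the world's x, y, z in cm, then the turn about the world's z in rad. In form: [[[tx, ty, tz], twist], ...]. A call has 1 to 12 rows; each row shifts and turns the commanded pose from where the row before left it; what a row does not reach is not made up. A row lasts 1/10 s, in which the tool goes at most 50 mm and 8.59 degrees, less where a joint would pass 70% of its speed; a pose out of reach is approached as far as the arm can. A call is refused whole if a number of a shift passes 5 or a number of a turn 0.15, either way. A call with a gripper value outside its range is refused whole. "hand" is the finger opening in cm, from 0 to 8.54, set as the call begins (left out, the last holds). The fingers move at their own pace and stop on an object; "grip_force" is the grip in N (left out, the last holds). Time passes only in rows, so rows that do not move let the fingers close. It gives the time, the measured TCP pose, the force and the opening at its end, in the units of the state.
- get_obs(): the state, without advancing time (a new reading comes with each control period).
- grab_frame(name): name is "side" or "top"; returns the picture (400x640x3 uint8, red, green, blue); there is no depth.
- get_calibration(name): a dict with "intrinsics" (3x3 intrinsics, pixels), "k1" (the pictures are not rectified: a ray, as slopes to the right and down, at radius r is drawn at 1 + k1 r^2 times it, then the intrinsics apply), "xyz" and "orientation" of the camera in the world. Camera axes: x right, y down, z forward; pixel columns grow to the right and rows downward; lengths in m; the calibration is good to about 2 mm. A picture is of the moment at which its call begins. get_calibration takes no time and is no camera call.
- hand_in(): hands the job in, once; it reports no verdict.
The state is a dict: "clock": time; "joints": joint angles; "qvel": joint speeds; "tau": joint torques, N m; "tcp_pos": TCP position; "orientation": TCP orientation; "contact_force": force on the tool from outside, world axes, zero at the start; "moment": the same for the moment, N m; "grip_width": finger opening in m.
Only numpy, scipy, OpenCV 4.12 (cv2) and the standard library are available. Lean on these libraries where they do the work, as an engineer would, in place of code of your own. Each camera call takes 0.05 s, during which the arm holds its last target. There are 200 camera calls.

## Working session

There is one attempt and no reset: what is moved stays moved. The work goes in short steps, Python scripts to look and compute and a tool call to move; the robot and the scene stay as the last step left them, time stands still between calls to the robot, and variables do not carry over. Pictures are saved under pics/ and viewed, about 8 in all and at most 12, crops included, and the job is handed in when it is done.

Besides the shell and the picture viewer there is one more tool, called as name([rows], argument=value, ...), one row to a line, values as JSON. jog_arm: Moves the arm, as the interface text tells. Its arguments: {"type":"object","properties":{"plan":{"type":"array","items":{"type":"array"}},"hand":{"type":"number"},"grip_force":{"type":"number"}},"required":["plan"]}

```bash
mkdir -p pics; cat > h.py <<'E'
from bench import *
import numpy as np, cv2
from scipy.spatial.transform import Rotation as R
def cam(n):
    c=get_calibration(n); o=np.array(c["orientation"],float)
    M=R.from_rotvec(o).as_matrix() if o.size==3 else o.reshape(3,3)
    return np.array(c["intrinsics"]),c["k1"],np.array(c["xyz"]),M
def ray(n,u,v,z):
    K,k,p,M=cam(n); a=np.array([(u-K[0,2])/K[0,0],(v-K[1,2])/K[1,1]]); s=a.copy()
    for _ in range(20): s=a/(1+k*(s@s))
    d=M@np.array([s[0],s[1],1]); return p+d*(z-p[2])/d[2]
def proj(n,P):
    K,k,p,M=cam(n); q=M.T@(np.array(P)-p); s=q[:2]/q[2]; s=s*(1+k*(s@s)); return K[0,0]*s[0]+K[0,2],K[1,1]*s[1]+K[1,2]
def save(n,f):
    im=grab_frame(n); cv2.imwrite('pics/'+f,cv2.cvtColor(im,cv2.COLOR_RGB2BGR)); return im
E
python3 - <<'E'
from h import *
save('top','t0.png');save('side','s0.png');print(get_obs()); print(get_calibration('top'),get_calibration('side'))
E
```

```text
{'clock': 0.1, 'joints': array([ 1.00986368,  0.47772825,  0.022358  ,  1.5563118 , -0.01151766,
        1.10933705, -0.08314513]), 'qvel': array([-0.00142456, -0.00234253, -0.0015151 , -0.00322206,  0.00139563,
        0.00111271,  0.00010947]), 'tau': array([ 3.31398296e-03, -5.97764146e+01,  1.61312733e+00, -2.81953686e+01,
        1.28225141e-02,  5.02938768e-03, -4.90618515e-05]), 'tcp_pos': array([ 0.29513878, -0.60660535,  0.30303312]), 'orientation': array([-3.05988172e+00, -7.04819420e-01,  7.53571156e-04]), 'contact_force': array([-0.43769878, -0.52566477, -0.32797463]), 'moment': array([ 0.03148468, -0.00410843,  0.00638621]), 'grip_width': 0.08550935555051305}
{'intrinsics': array([[390.21665569,   0.        , 312.70587917],
       [  0.        , 390.21665569, 199.34746024],
       [  0.        ,   0.        ,   1.        ]]), 'k1': -0.047418935666082525, 'xyz': array([ 0.46197383, -0.22461847,  1.24691005]), 'orientation': array([-2.13493879,  2.18087787, -0.17622249])} {'intrinsics': array([[362.89865574,   0.        , 324.42951107],
       [  0.        , 362.89865574, 201.18247084],
       [  0.        ,   0.        ,   1.        ]]), 'k1': -0.05910898395643697, 'xyz': array([ 0.3649909 , -0.85181491,  0.69638597]), 'orientation': array([-2.27480212,  0.44107438, -0.20792273])}
```

View pics/t0.png

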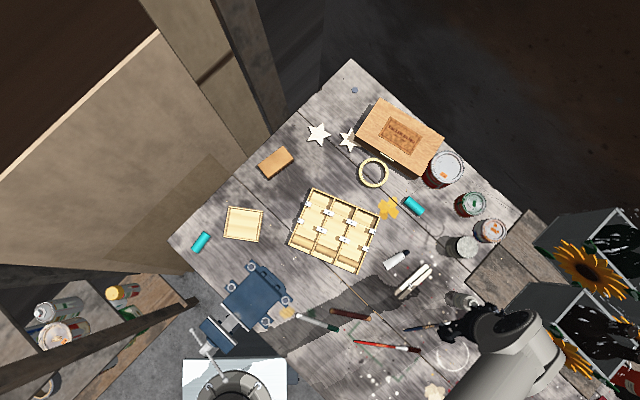

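View pics/s0.png

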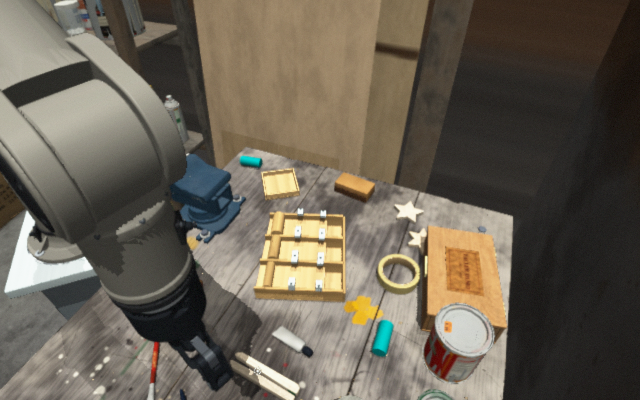

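The top view shows the gauge around (335,230), the tray (243,223), the sanding block (276,162) and the paint tube (397,259). The turquoise look-alikes are at (200,241) and (414,205). The bare dowels lie at the gauge's near end, in the side view at about x=272.

```bash
python3 - <<'E'
from h import *
a=cv2.imread('pics/t0.png')[180:280,215:390]; b=cv2.imread('pics/s0.png')[160:305,245:360]
a=cv2.resize(a,None,fx=4.4,fy=4.4,interpolation=cv2.INTER_CUBIC);cv2.imwrite('pics/t0c.png',a)
cv2.imwrite('pics/s0c.png',cv2.resize(b,None,fx=4.1,fy=4.1,interpolation=cv2.INTER_CUBIC))
E
```

```text
(no output)
```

View pics/t0c.png

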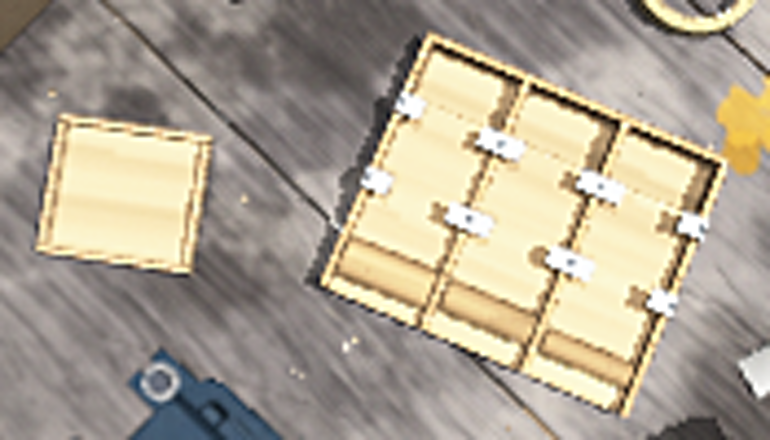

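View pics/s0c.png

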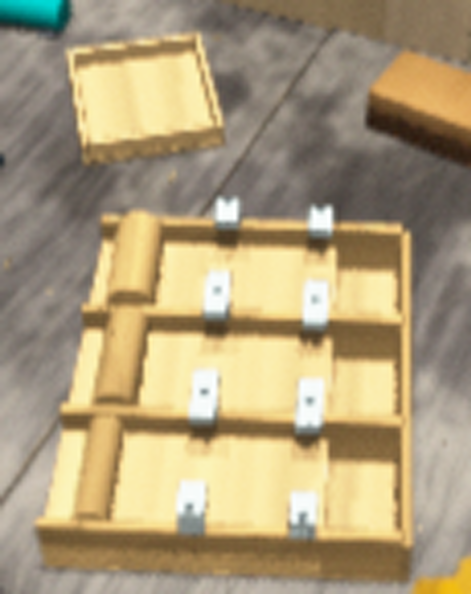

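Crops: the dowels lie at the infeed ends. The top-crop centres are left lane (388,272), middle (487,310) and right (583,355); the left one looks thickest. The lip screws are at (467,218), (569,262), (501,145) and (600,187). Other things that could be mistaken for a dowel are the turquoise cylinders, at (200,241) and (414,205) in the full picture, and they are rejected. Next I fit the gauge frame.

```bash
cat > fit.py <<'E'
from h import *
c=lambda p:(215+(p[0]+.5)/4.4-.5,180+(p[1]+.5)/4.4-.5)
G=[((467,218),(7,38,57.5)),((569,262),(7,-38,57.5)),((501,145),(65,38,52.5)),((600,187),(65,-38,52.5)),
((322,285),(-75,117,40)),((430,37),(122,117,34)),((725,160),(122,-117,34)),((625,412),(-75,-117,40))]
W=np.array([ray('top',*c(p),g[2]/1000)[:2] for p,g in G]); g=np.array([q[:2] for _,q in G])/1000
gm,wm=g.mean(0),W.mean(0); U,S,V=np.linalg.svd((g-gm).T@(W-wm)); Rm=(U@V).T
t=wm-Rm@gm
yaw=np.arctan2(Rm[1,0],Rm[0,0])
def w(x,y): return Rm@np.array([x,y])/1000+t
E
python3 - <<'E'
from fit import *
print('yaw',yaw,'t',t); print(np.round((W-(g@Rm.T+t))*1000,1))
for n,l in (('L',76),('M',0),('R',-76)):
  print(n,[np.round(w(x,l),4) for x in(-100,-45,-8,50)])
T=np.array([ray('top',*c(p),.02)[:2] for p in((62,115),(212,138),(190,272),(37,250))]);print('tray',T.mean(0),T)
for p in((388,272),(487,310),(583,355)):
  print('dowel gauge',Rm.T@(ray('top',*c(p),.036)[:2]-t)*1000)
# side check: lips + corners
for _,q in G: 
  P=np.append(w(*q[:2]),q[2]/1000); u=proj('side',P); print(q,np.round([(u[0]-245)*4.1,(u[1]-160)*4.1]))
o=get_obs();M=R.from_rotvec(o['orientation']).as_matrix();print(M.round(3))
E
```

```text
yaw -0.42224565448685897 t [ 0.51531884 -0.30738101]
[[ 1.5  0.8]
 [ 0.6  0.3]
 [-0.6 -0.8]
 [-0.4  0.1]
 [ 0.4 -3.1]
 [-4.1 -1.9]
 [-1.2  3.2]
 [ 3.8  1.4]]
L [array([ 0.4552, -0.1971]), array([ 0.5054, -0.2196]), array([ 0.5392, -0.2348]), array([ 0.5921, -0.2585])]
M [array([ 0.4241, -0.2664]), array([ 0.4743, -0.2889]), array([ 0.508 , -0.3041]), array([ 0.5609, -0.3279])]
R [array([ 0.393 , -0.3357]), array([ 0.4431, -0.3583]), array([ 0.4769, -0.3734]), array([ 0.5298, -0.3972])]
tray [ 0.56379185 -0.03264624] [[ 0.62114516  0.01286777]
 [ 0.60236334 -0.09480587]
 [ 0.50694422 -0.07867042]
 [ 0.52471466  0.03002357]]
dowel gauge [-46.95531893  75.47896496]
dowel gauge [-44.33664023   1.22292238]
dowel gauge [-47.07763583 -72.74081716]
(7, 38, 57.5) [217. 288.]
(7, -38, 57.5) [204. 389.]
(65, 38, 52.5) [315. 297.]
(65, -38, 52.5) [310. 399.]
(-75, 117, 40) [100. 212.]
(122, 117, 34) [410. 228.]
(122, -117, 34) [413. 544.]
(-75, -117, 40) [ 35. 523.]
[[ 0.899  0.437 -0.001]
 [ 0.437 -0.899  0.001]
 [-0.    -0.002 -1.   ]]
```

jog_arm([
  [[1.17,3.41,0],0.087],
  [[1.17,3.41,0],0.087],
  [[1.17,3.41,0],0.087],
  [[1.17,3.41,0],0.087],
  [[1.17,3.41,0],0.087],
  [[1.17,3.41,0],0.087],
  [[1.17,3.41,0],0.087],
  [[1.17,3.41,0],0.087],
  [[0,0,0],0],
  [[0,0,0],0],
], hand=0, grip_force=20)

```text
clock: 1.1
tcp_pos: [0.389, -0.3336, 0.3038]
orientation: [-2.636, -1.708, 0.0]
contact_force: [0.7, -0.7, -1.4]
grip_width: -0.0002
```

```bash
python3 - <<'E'
from fit import *
o=get_obs();M=R.from_rotvec(o['orientation']).as_matrix();print(o['clock'],o['tcp_pos'],M[:,1],Rm[:,0],o['grip_width'],o['joints'])
print('vise',[ray('top',u,v,.09).round(3) for u,v in((252,262),(275,265),(290,295))], 'gauge tcp',Rm.T@(o['tcp_pos'][:2]-t)*1000)
E
```

```text
1.1 [ 0.38901844 -0.33357436  0.30381645] [ 9.12776716e-01 -4.08458776e-01 -3.07623395e-04] [ 0.91217095 -0.40980991] -0.00023189219220179117 [ 0.78467126  0.22246162 -0.2284524   1.92657951  0.05964064  0.99924722
  0.10859339]
vise [array([ 0.445, -0.07 ,  0.09 ]), array([ 0.435, -0.137,  0.09 ]), array([ 0.348, -0.179,  0.09 ])] gauge tcp [-104.47326019  -75.65196944]
```

jog_arm([
  [[0,0,-3.0],0],
  [[0,0,-3.0],0],
  [[0,0,-3.0],0],
  [[0,0,-3.0],0],
  [[0,0,-3.0],0],
  [[0,0,-2.0],0],
  [[0,0,-1.6],0],
  [[0,0,-1.0],0],
  [[0,0,-0.6],0],
  [[0,0,0],0],
])

```text
clock: 2.1
tcp_pos: [0.3885, -0.3346, 0.1014]
orientation: [-2.638, -1.705, 0.001]
contact_force: [0.6, -0.3, 0.3]
grip_width: -0.0003
```

```bash
python3 - <<'E'
from h import *
im=save('side','s1.png')[160:340,200:380]
cv2.imwrite('pics/s1c.png',cv2.resize(im[...,::-1],None,fx=3.3,fy=3.3,interpolation=cv2.INTER_CUBIC)); print(get_obs()['tcp_pos'])
E
```

```text
[ 0.38885557 -0.3346315   0.10202552]
```

View pics/s1c.png

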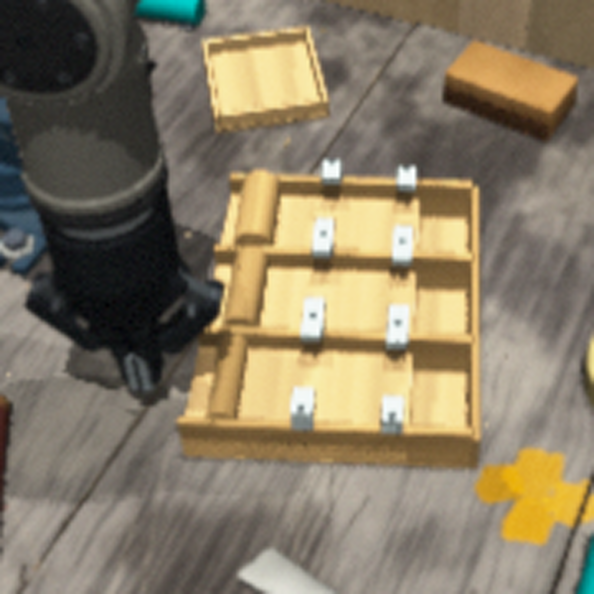

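The side crop shows the closed fingers just beyond the right lane's open end at (140,385), with all three dowels undisturbed. I'll push gently.

jog_arm([
  [[0.456,-0.205,0],0],
  [[0.456,-0.205,0],0],
  [[0.456,-0.205,0],0],
  [[0.456,-0.205,0],0],
  [[0.456,-0.205,0],0],
  [[0.456,-0.205,0],0],
  [[0.456,-0.205,0],0],
  [[0.456,-0.205,0],0],
  [[0.456,-0.205,0],0],
  [[0.456,-0.205,0],0],
  [[0,0,0],0],
])

```text
clock: 3.25
tcp_pos: [0.4353, -0.355, 0.102]
orientation: [2.637, 1.707, 0.001]
contact_force: [-0.4, 0.7, 0.3]
grip_width: 0.0002
```

```bash
cat > look.py <<'E'
from fit import *
import sys
im=save('side',sys.argv[1]+'.png')[190:320,235:365]
cv2.imwrite('pics/'+sys.argv[1]+'c.png',cv2.resize(im[...,::-1],None,fx=3.5,fy=3.5,interpolation=cv2.INTER_CUBIC)); o=get_obs();print(o['clock'],o['contact_force'],'gauge tcp',Rm.T@(o['tcp_pos'][:2]-t)*1000,o['tcp_pos'][2])
E
python3 look.py s2
```

```text
3.3 [-0.79214177  1.06818466 -0.46040148] gauge tcp [-54.00858123 -76.21102077] 0.101868441418075
```

View pics/s2c.png

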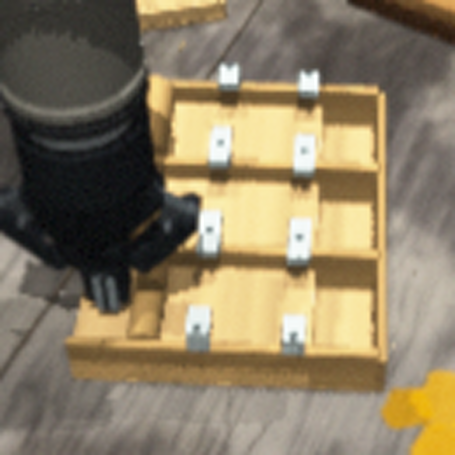

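The thin-looking dowel sits just ahead of the fingers at (145,305). I'll keep pushing.

jog_arm([
  [[0.365,-0.164,0],0],
  [[0.365,-0.164,0],0],
  [[0.365,-0.164,0],0],
  [[0.365,-0.164,0],0],
  [[0.365,-0.164,0],0],
  [[0.365,-0.164,0],0],
])

```text
clock: 3.9
tcp_pos: [0.4567, -0.3647, 0.1019]
orientation: [-2.637, -1.707, 0.0]
contact_force: [0.0, 0.3, 0.2]
grip_width: -0.0003
```

jog_arm([
  [[0.365,-0.164,0],0],
  [[0.365,-0.164,0],0],
  [[0.365,-0.164,0],0],
  [[0.365,-0.164,0],0],
])

```text
clock: 4.3
tcp_pos: [0.4713, -0.3712, 0.1019]
orientation: [-2.637, -1.707, -0.0]
contact_force: [0.2, -0.2, 0.2]
grip_width: -0.0003
```

```bash
python3 look.py s3
```

```text
4.35 [ 0.67392687 -0.37037146  0.77332916] gauge tcp [-13.23590477 -76.19194331] 0.10201030765089174
```

View pics/s3c.png

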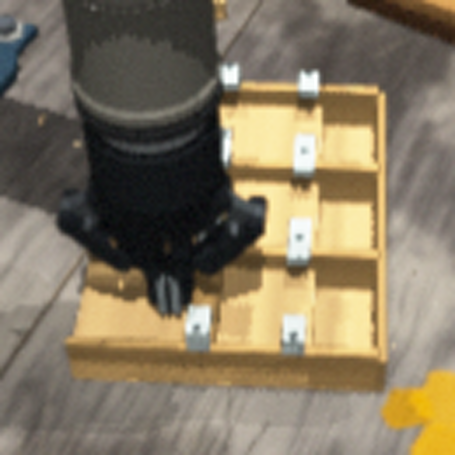

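The dowel is now at or under the first lips with no force rise (its lane is empty behind the fingers). I'll continue.

jog_arm([
  [[0.365,-0.164,0],0],
  [[0.365,-0.164,0],0],
  [[0.365,-0.164,0],0],
  [[0.365,-0.164,0],0],
  [[0.365,-0.164,0],0],
  [[0.365,-0.164,0],0],
  [[0.365,-0.164,0],0],
  [[0.365,-0.164,0],0],
])

```text
clock: 5.15
tcp_pos: [0.5005, -0.3843, 0.1019]
orientation: [-2.637, -1.707, -0.0]
contact_force: [0.1, -0.3, 0.1]
grip_width: -0.0001
```

jog_arm([
  [[0.365,-0.164,0],0],
  [[0.365,-0.164,0],0],
  [[0.365,-0.164,0],0],
])

```text
clock: 5.45
tcp_pos: [0.5115, -0.3892, 0.1019]
orientation: [-2.637, -1.707, -0.0]
contact_force: [-0.5, 0.3, -0.7]
grip_width: -0.0002
```

jog_arm([
  [[0.365,-0.164,0],0],
  [[0.365,-0.164,0],0],
])

```text
clock: 5.65
tcp_pos: [0.5188, -0.3926, 0.1019]
orientation: [2.637, 1.707, -0.0]
contact_force: [-1.4, -0.1, 1.3]
grip_width: 0.0002
```

```bash
python3 look.py s4
```

```text
5.7 [ 0.63623149 -0.16275463  0.07801753] gauge tcp [ 38.71179927 -76.19271438] 0.10197084073299967
```

View pics/s4c.png

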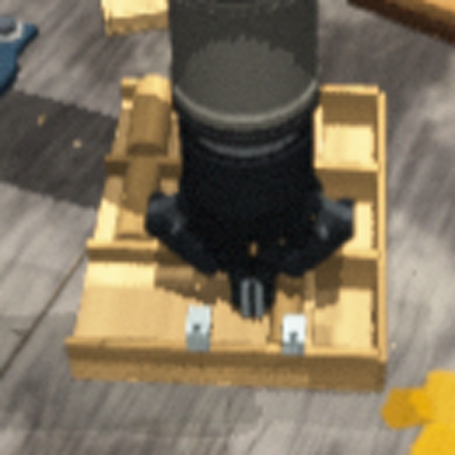

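At gauge x=+39 with no force the dowel has passed the second lips, so it is the 20 mm one. I'll push it into the trough, then lift.

jog_arm([
  [[0.365,-0.164,0],0],
  [[0.365,-0.164,0],0],
  [[0.365,-0.164,0],0],
  [[0.365,-0.164,0],0],
  [[0.365,-0.164,0],0],
  [[0.365,-0.164,0],0],
  [[0.365,-0.164,0],0],
  [[0,0,0],0],
])

```text
clock: 6.5
tcp_pos: [0.5446, -0.404, 0.1019]
orientation: [2.637, 1.707, 0.001]
contact_force: [-0.2, 0.7, 0.9]
grip_width: -0.0
```

jog_arm([
  [[-0.2,0.09,0],0],
  [[0,0,1.5],0],
  [[0,0,3],0],
  [[0,0,3],0],
  [[0,0,3],0],
  [[0,0,0],0],
])

```text
clock: 7.1
tcp_pos: [0.5441, -0.4044, 0.2133]
orientation: [2.631, 1.702, 0.006]
contact_force: [0.1, 0.2, -0.1]
grip_width: -0.0001
```

```bash
python3 - <<'E'
from fit import *
o=get_obs();p=o['tcp_pos'];print(o['clock'],p,Rm.T@(p[:2]-t)*1000)
for q in((-96,0),(-82,76)): print(q,(w(*q)-p[:2])*100)
E
```

```text
7.1 [ 0.54406192 -0.40436911  0.21328834] [ 65.96528978 -76.69053173]
(-96, 0) [-11.63114926  13.63298553]
(-82, 76) [-7.23955465 19.99175087]
```

jog_arm([
  [[-1.94,2.27,0],0],
  [[-1.94,2.27,0],0],
  [[-1.94,2.27,0],0],
  [[-1.94,2.27,0],0],
  [[-1.94,2.27,0],0],
  [[-1.94,2.27,0],0],
  [[0,0,0],0],
  [[0,0,0],0],
])

```text
clock: 7.9
tcp_pos: [0.4255, -0.2668, 0.2076]
orientation: [2.636, 1.707, 0.0]
contact_force: [1.4, -0.0, 0.7]
grip_width: 0.0001
```

```bash
python3 - <<'E'
from fit import *
im=save('top','t5.png')
a=im[180:280,215:390,::-1];cv2.imwrite('pics/t5c.png',cv2.resize(a,None,fx=4.4,fy=4.4,interpolation=cv2.INTER_CUBIC))
o=get_obs();p=o['tcp_pos'];print(o['clock'],p,Rm.T@(p[:2]-t)*1000)
E
```

```text
7.95 [ 0.42606934 -0.2673548   0.20754693] [-9.78139346e+01 -6.45777755e-02]
```

View pics/t5c.png

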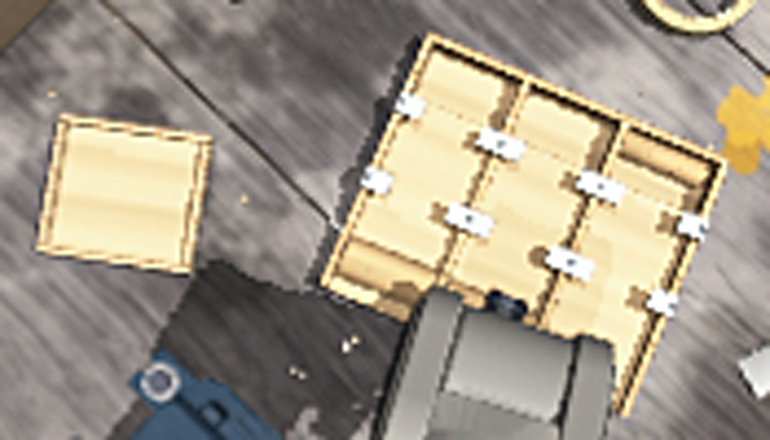

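The right lane's dowel is in the trough at (660,160); the others are undisturbed. Next is the middle lane.

jog_arm([
  [[0,0,-3],0],
  [[0,0,-3],0],
  [[0,0,-2.5],0],
  [[0,0,-1.5],0],
  [[0,0,-0.6],0],
  [[0,0,0],0],
  [[0.365,-0.164,0],0],
  [[0.456,-0.205,0],0],
  [[0.456,-0.205,0],0],
  [[0.456,-0.205,0],0],
  [[0.456,-0.205,0],0],
  [[0.456,-0.205,0],0],
])

```text
clock: 9.15
tcp_pos: [0.4525, -0.2789, 0.101]
orientation: [2.637, 1.707, 0.0]
contact_force: [-0.8, -0.4, 0.3]
grip_width: -0.0003
```

jog_arm([
  [[0.365,-0.164,0],0],
  [[0.365,-0.164,0],0],
  [[0.365,-0.164,0],0],
  [[0.365,-0.164,0],0],
  [[0.365,-0.164,0],0],
  [[0.365,-0.164,0],0],
  [[0.365,-0.164,0],0],
])

```text
clock: 9.85
tcp_pos: [0.4779, -0.2903, 0.1009]
orientation: [-2.637, -1.707, -0.0]
contact_force: [0.3, -0.1, -0.3]
grip_width: 0.0001
```

jog_arm([
  [[0.365,-0.164,0],0],
  [[0.365,-0.164,0],0],
])

```text
clock: 10.05
tcp_pos: [0.4852, -0.2936, 0.1009]
orientation: [2.637, 1.707, 0.0]
contact_force: [-0.2, 0.5, -0.1]
grip_width: 0.0001
```

jog_arm([
  [[0.274,-0.123,0],0],
  [[0.274,-0.123,0],0],
])

```text
clock: 10.25
tcp_pos: [0.4906, -0.296, 0.1009]
orientation: [-2.637, -1.707, 0.0]
contact_force: [0.1, -0.2, 1.1]
grip_width: 0.0003
```

```bash
python3 look.py s6
```

```text
10.3 [ 0.9224509  -0.85414712  0.43876326] gauge tcp [-26.69029306   0.32059183] 0.10096707005703523
```

jog_arm([
  [[0.365,-0.164,0],0],
  [[0.365,-0.164,0],0],
  [[0.365,-0.164,0],0],
])

```text
clock: 10.6
tcp_pos: [0.5017, -0.301, 0.1009]
orientation: [2.637, 1.707, 0.0]
contact_force: [-0.6, 0.0, 0.9]
grip_width: -0.0
```

jog_arm([
  [[0.365,-0.164,0],0],
  [[0.365,-0.164,0],0],
  [[0.365,-0.164,0],0],
  [[0.365,-0.164,0],0],
  [[0.365,-0.164,0],0],
  [[0.365,-0.164,0],0],
])

```text
clock: 11.2
tcp_pos: [0.5235, -0.3108, 0.1009]
orientation: [-2.637, -1.707, -0.0]
contact_force: [-0.6, 0.0, -0.1]
grip_width: 0.0001
```

jog_arm([
  [[0.274,-0.123,0],0],
  [[0.274,-0.123,0],0],
  [[0.274,-0.123,0],0],
])

```text
clock: 11.5
tcp_pos: [0.5316, -0.3144, 0.1009]
orientation: [-2.637, -1.707, 0.0]
contact_force: [-0.1, 0.3, 0.6]
grip_width: -0.0002
```

```bash
python3 look.py s7
```

```text
11.55 [ 0.54387556  0.01776923 -0.05426955] gauge tcp [18.2624058   0.30754107] 0.10093859419947906
```

jog_arm([
  [[0.182,-0.082,0],0],
  [[0.182,-0.082,0],0],
])

```text
clock: 11.75
tcp_pos: [0.5351, -0.316, 0.1009]
orientation: [-2.637, -1.707, 0.0]
contact_force: [0.2, 0.3, 0.9]
grip_width: 0.0001
```

jog_arm([
  [[0.091,-0.041,0],0],
  [[0.091,-0.041,0],0],
  [[0,0,0],0],
])

```text
clock: 12.05
tcp_pos: [0.537, -0.3169, 0.1009]
orientation: [2.637, 1.707, 0.0]
contact_force: [-0.5, -0.2, 0.8]
grip_width: -0.0001
```

jog_arm([
  [[0.091,-0.041,0],0],
  [[0.091,-0.041,0],0],
  [[0,0,0],0],
])

```text
clock: 12.35
tcp_pos: [0.5389, -0.3177, 0.1009]
orientation: [2.637, 1.707, 0.0]
contact_force: [0.4, 0.2, 0.4]
grip_width: 0.0001
```

```bash
python3 look.py s8
```

```text
12.4 [-0.95663539 -0.76723711  0.19801735] gauge tcp [25.62045173  0.25295079] 0.10093240935831851
```

jog_arm([
  [[0.091,-0.041,0],0],
  [[0.091,-0.041,0],0],
  [[0,0,0],0],
])

```text
clock: 12.7
tcp_pos: [0.5399, -0.3182, 0.1008]
orientation: [-2.636, -1.706, 0.002]
contact_force: [-3.2, 1.6, 2.7]
grip_width: -0.0001
```

jog_arm([
  [[0.091,-0.041,0],0],
  [[0.091,-0.041,0],0],
  [[0,0,0],0],
])

```text
clock: 13.0
tcp_pos: [0.5405, -0.3185, 0.1004]
orientation: [-2.634, -1.705, 0.004]
contact_force: [-6.8, 2.9, 5.0]
grip_width: -0.0001
```

```bash
python3 look.py s9; python3 -c "
from fit import *
for x in (40,50,60): print(x,[ (round((proj('side',np.append(w(x,y),.0345))[0]-235)*3.5),round((proj('side',np.append(w(x,y),.0345))[1]-190)*3.5)) for y in(-30,0,30)])"
```

```text
13.05 [-7.31849322  4.36701892  5.43456918] gauge tcp [27.50574814  0.20744182] 0.10042038691254437
40 [(262, 242), (265, 207), (268, 174)]
50 [(277, 242), (280, 207), (282, 174)]
60 [(292, 243), (294, 208), (296, 175)]
```

View pics/s9c.png

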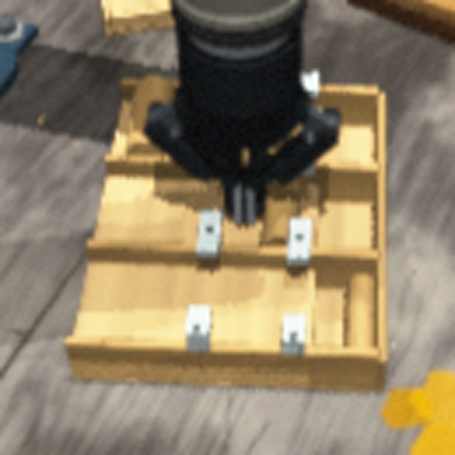

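The middle dowel is stopped at the second lips: the contact force rose to 8.5 N, and it is seen against the lips at (283,225). So it is the 25 mm one. The right lane's dowel is in the trough at (358,310). I'll back off, lift and go to the left lane.

jog_arm([
  [[-0.274,0.123,0],0],
  [[-0.274,0.123,0],0],
  [[0,0,1.5],0],
  [[0,0,3],0],
  [[0,0,3.5],0],
  [[0,0,3],0],
  [[-1.63,2.8,0],0],
  [[-1.63,2.8,0],0],
  [[-1.63,2.8,0],0],
  [[-1.63,2.8,0],0],
  [[0,0,0],0],
  [[0,0,0],0],
])

```text
clock: 14.25
tcp_pos: [0.4723, -0.2047, 0.2122]
orientation: [2.635, 1.707, 0.002]
contact_force: [0.2, -0.4, -0.4]
grip_width: -0.0004
```

```bash
python3 - <<'E'
from fit import *
o=get_obs();p=o['tcp_pos'];print(o['clock'],p,Rm.T@(p[:2]-t)*1000)
E
```

```text
14.25 [ 0.47232303 -0.20468507  0.21224043] [-81.30533689  76.05614457]
```

jog_arm([
  [[-0.274,0.123,-2],0],
  [[0,0,-3],0],
  [[0,0,-2.5],0],
  [[0,0,-1.5],0],
  [[0,0,-1.1],0],
  [[0,0,-0.8],0],
  [[0,0,0],0],
  [[0.274,-0.123,0],0],
  [[0.274,-0.123,0],0],
  [[0.274,-0.123,0],0],
  [[0.274,-0.123,0],0],
])

```text
clock: 15.35
tcp_pos: [0.4805, -0.2088, 0.1024]
orientation: [2.637, 1.706, 0.001]
contact_force: [0.2, 0.1, 0.4]
grip_width: 0.0
```

jog_arm([
  [[0.274,-0.123,0],0],
  [[0.274,-0.123,0],0],
  [[0.274,-0.123,0],0],
  [[0.274,-0.123,0],0],
  [[0.274,-0.123,0],0],
  [[0.274,-0.123,0],0],
  [[0.274,-0.123,0],0],
  [[0.274,-0.123,0],0],
])

```text
clock: 16.15
tcp_pos: [0.502, -0.2184, 0.1019]
orientation: [-2.637, -1.707, 0.0]
contact_force: [-0.2, -0.4, 0.1]
grip_width: -0.0002
```

jog_arm([
  [[0.182,-0.082,0],0],
  [[0.182,-0.082,0],0],
  [[0.182,-0.082,0],0],
  [[0,0,0],0],
])

```text
clock: 16.55
tcp_pos: [0.5076, -0.2209, 0.1019]
orientation: [2.637, 1.707, 0.0]
contact_force: [0.5, -0.2, 0.6]
grip_width: -0.0002
```

jog_arm([
  [[0.091,-0.041,0],0],
  [[0.091,-0.041,0],0],
  [[0,0,0],0],
])

```text
clock: 16.85
tcp_pos: [0.5092, -0.2217, 0.102]
orientation: [2.637, 1.707, 0.0]
contact_force: [-0.2, 0.5, -0.6]
grip_width: 0.0001
```

```bash
python3 look.py s10
```

```text
16.9 [-0.31122125  0.75814253 -0.06924981] gauge tcp [-40.77785562  75.69125456] 0.10192531804077329
```

jog_arm([
  [[0.182,-0.082,0],0],
  [[0.182,-0.082,0],0],
  [[0,0,0],0],
])

```text
clock: 17.2
tcp_pos: [0.5131, -0.2234, 0.102]
orientation: [2.637, 1.707, 0.001]
contact_force: [0.7, 0.0, -0.4]
grip_width: -0.0002
```

jog_arm([
  [[0.091,-0.041,0],0],
  [[0.091,-0.041,0],0],
  [[0,0,0],0],
])

```text
clock: 17.5
tcp_pos: [0.5144, -0.2239, 0.1018]
orientation: [-2.637, -1.707, 0.001]
contact_force: [-1.3, 0.6, 0.7]
grip_width: -0.0002
```

jog_arm([
  [[0.091,-0.041,0],0],
  [[0.091,-0.041,0],0],
  [[0,0,0],0],
])

```text
clock: 17.8
tcp_pos: [0.5151, -0.2243, 0.1014]
orientation: [-2.635, -1.706, 0.003]
contact_force: [-5.3, 2.1, 1.8]
grip_width: -0.0001
```

```bash
python3 look.py s11
```

```text
17.85 [-5.1045721   2.23587578  2.58754265] gauge tcp [-34.29696433  75.69308582] 0.10143020380005774
```

The left dowel is stopped at the first lips: force 5.5 N at the predicted TCP of about -34, so it is the 30 mm one. All three have been tried. I'll back off, lift and open partway.

jog_arm([
  [[-0.274,0.123,0],0],
  [[-0.274,0.123,0],0],
  [[0,0,1.5],0],
  [[0,0,3],0],
  [[0,0,3.5],0],
  [[0,0,3],0],
  [[0,0,3],0],
  [[0,0,0],0],
  [[0,0,0],0],
])

```text
clock: 18.75
tcp_pos: [0.5114, -0.2227, 0.2435]
orientation: [2.635, 1.705, 0.003]
contact_force: [-0.2, 0.8, -0.7]
grip_width: -0.0001
```

jog_arm([
  [[0,0,0],0],
  [[0,0,0],0],
], hand=5)

```text
clock: 18.95
tcp_pos: [0.5103, -0.2223, 0.2409]
orientation: [-2.636, -1.706, 0.002]
contact_force: [-0.5, -0.0, 0.8]
grip_width: 0.0282
```

```bash
python3 look.py s12; python3 - <<'E'
from fit import *
o=get_obs();p=o['tcp_pos'];print(p,o['grip_width'],(w(50,0)-p[:2])*100)
save('top','t12.png')
E
```

```text
19.0 [0.48677022 0.592216   0.1133555 ] gauge tcp [-39.37015057  75.64705957] 0.24088788882165868
[ 0.51040744 -0.22224368  0.24088789] 0.03555193767318534 [  5.05199408 -10.56278231]
```

View pics/s12c.png

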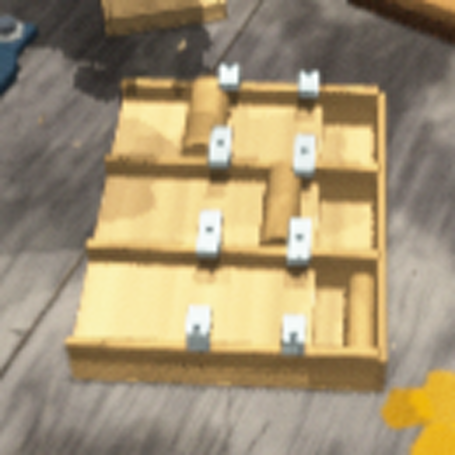

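The gauge has sorted all three. Left is at the first lips (207,115), middle at the second lips (282,205, which is gauge x≈50) and right in the trough (358,310). Now I grasp the middle one.

jog_arm([
  [[1.263,-2.64,0],0],
  [[1.263,-2.64,0],0],
  [[1.263,-2.64,0],0],
  [[1.263,-2.64,0],0],
  [[0,0,0],0],
  [[0,0,-3],0],
  [[0,0,-3],0],
  [[0,0,-2],0],
  [[0,0,0],0],
])

```text
clock: 19.95
tcp_pos: [0.5593, -0.3263, 0.1581]
orientation: [-2.631, -1.704, 0.005]
contact_force: [-0.5, -0.6, -0.6]
grip_width: 0.0502
```

```bash
python3 - <<'E'
from fit import *
o=get_obs();p=o['tcp_pos'];print(p,o['grip_width'],(w(50,0)-p[:2])*100)
E
```

```text
[ 0.55934236 -0.32627289  0.15814115] 0.050174072148040864 [ 0.15850203 -0.15986133]
```

jog_arm([
  [[0.1,-0.1,-2],0],
  [[0,0,-2],0],
  [[0,0,-1.3],0],
  [[0,0,-0.6],0],
  [[0,0,0],0],
  [[0,0,0],0],
])

```text
clock: 20.55
tcp_pos: [0.5629, -0.3292, 0.1038]
orientation: [2.637, 1.706, 0.001]
contact_force: [-0.7, -0.7, 0.0]
grip_width: 0.05
```

jog_arm([
  [[0,0,0],0],
  [[0,0,0],0],
  [[0,0,0],0],
  [[0,0,0],0],
  [[0,0,0],0],
], hand=1.5, grip_force=25)

```text
clock: 21.05
tcp_pos: [0.5626, -0.3292, 0.1038]
orientation: [2.637, 1.706, 0.0]
contact_force: [-2.4, 1.1, 5.9]
grip_width: 0.0239
```

The width of 23.9 mm with an upward force suggests the tips are above the dowel's centre line. I'll reopen, go lower and regrip.

jog_arm([
  [[0,0,0],0],
  [[0,0,0],0],
  [[0,0,-0.3],0],
  [[0,0,-0.4],0],
  [[0,0,0],0],
], hand=5)

```text
clock: 21.55
tcp_pos: [0.562, -0.3288, 0.0949]
orientation: [-2.636, -1.706, 0.001]
contact_force: [-0.1, 0.7, 0.7]
grip_width: 0.0501
```

jog_arm([
  [[0,0,0],0],
  [[0,0,0],0],
  [[0,0,0],0],
  [[0,0,0],0],
  [[0,0,0],0],
], hand=1.5, grip_force=25)

```text
clock: 22.05
tcp_pos: [0.5624, -0.329, 0.0959]
orientation: [-2.637, -1.707, -0.0]
contact_force: [-1.2, 0.7, -0.3]
grip_width: 0.0239
```

jog_arm([
  [[-0.274,0.123,0],0],
  [[-0.274,0.123,0],0],
  [[-0.274,0.123,0],0],
  [[-0.274,0.123,0],0],
  [[-0.182,0.082,0],0],
  [[0,0,0],0],
])

```text
clock: 22.65
tcp_pos: [0.5493, -0.3232, 0.096]
orientation: [-2.637, -1.707, 0.0]
contact_force: [0.7, 0.4, -0.6]
grip_width: 0.0242
```

jog_arm([
  [[0,0,0.5],0],
  [[0,0,1],0],
  [[0,0,1.5],0],
  [[0,0,2],0],
  [[0,0,3],0],
  [[0,0,3],0],
  [[0,0,0],0],
  [[0,0,0],0],
])

```text
clock: 23.45
tcp_pos: [0.5502, -0.3236, 0.2077]
orientation: [2.635, 1.705, 0.002]
contact_force: [0.2, 0.3, -0.8]
grip_width: 0.0241
```

```bash
python3 - <<'E'
from fit import *
o=get_obs();p=o['tcp_pos'];print(p,o['grip_width'],(np.array([.5638,-.0326])-p[:2])*100)
E
```

```text
[ 0.55015789 -0.32355988  0.2077407 ] 0.024132988344705727 [ 1.36421071 29.09598843]
```

jog_arm([
  [[0.136,2.91,0],0.024],
  [[0.136,2.91,0],0.024],
  [[0.136,2.91,0],0.024],
  [[0.136,2.91,0],0.024],
  [[0.136,2.91,0],0.024],
  [[0.136,2.91,0],0.024],
  [[0.136,2.91,0],0.024],
  [[0.136,2.91,0],0.024],
  [[0.136,2.91,0],0.024],
  [[0.136,2.91,0],0.024],
  [[0,0,0],0],
  [[0,0,0],0],
])

```text
clock: 24.65
tcp_pos: [0.5627, -0.0318, 0.2051]
orientation: [-2.412, -2.012, 0.002]
contact_force: [-0.6, 0.3, 0.3]
grip_width: 0.0237
```

jog_arm([
  [[0,0,-3],0],
  [[0,0,-3],0],
  [[0,0,-3],0],
  [[0,0,-1.5],0],
  [[0,0,-0.8],0],
  [[0,0,0],0],
  [[0,0,0],0],
])

```text
clock: 25.35
tcp_pos: [0.564, -0.0326, 0.0938]
orientation: [2.414, 2.009, 0.002]
contact_force: [-0.1, 0.2, -0.0]
grip_width: 0.0242
```

jog_arm([
  [[0,0,-0.5],0],
  [[0,0,-0.4],0],
  [[0,0,-0.3],0],
  [[0,0,-0.1],0],
  [[0,0,0],0],
  [[0,0,0],0],
])

```text
clock: 25.95
tcp_pos: [0.5633, -0.0323, 0.0799]
orientation: [2.414, 2.01, 0.0]
contact_force: [0.7, 0.2, 0.3]
grip_width: 0.0239
```

jog_arm([
  [[0,0,0],0],
  [[0,0,0],0],
  [[0,0,0],0],
  [[0,0,0],0],
], hand=4.2)

```text
clock: 26.35
tcp_pos: [0.5633, -0.0323, 0.08]
orientation: [2.414, 2.01, 0.0]
contact_force: [0.8, -0.1, 0.1]
grip_width: 0.0421
```

jog_arm([
  [[0,0,0.5],0],
  [[0,0,1.5],0],
  [[0,0,3],0],
  [[0,0,3],0],
  [[0,0,3],0],
  [[-1,-2,1],0],
  [[-2,-4,0],0],
  [[-2,-4,0],0],
  [[-2,-4,0],0],
  [[-2,-4,0],0],
  [[0,0,0],0],
  [[0,0,0],0],
])

```text
clock: 27.55
tcp_pos: [0.4729, -0.2134, 0.201]
orientation: [2.416, 2.006, 0.001]
contact_force: [-0.3, 1.3, 0.1]
grip_width: 0.0421
```

```bash
python3 - <<'E'
from h import *
print(get_obs()['clock'])
a=save('top','t20.png')[120:300,160:440,::-1]; b=save('side','s20.png')[130:310,225:385,::-1]
a=cv2.resize(a,(437,281),interpolation=cv2.INTER_CUBIC); a=cv2.resize(a,(430,276)); b=cv2.resize(b,(356,400),interpolation=cv2.INTER_CUBIC)
c=np.zeros((400,790,3),np.uint8); c[:276,:430]=a; c[:,432:788]=b; cv2.imwrite('pics/fin.png',c)
E
```

```text
27.55
```

View pics/fin.png

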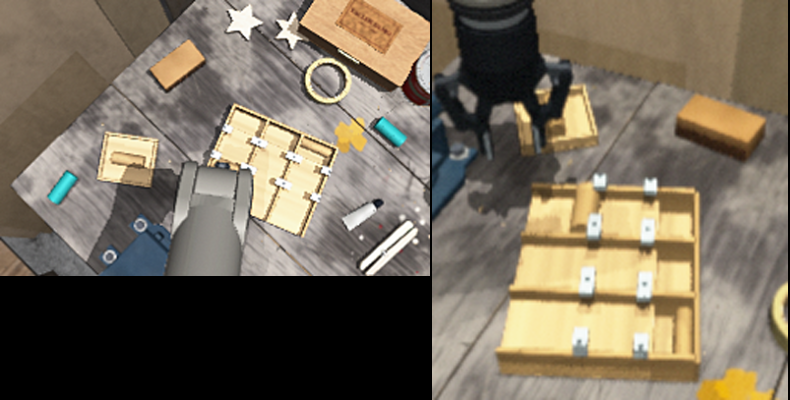

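The dowel lies in the tray (128,158). In the side view the 30 mm dowel is still at the first lips (586,207) and the 20 mm one in the trough (683,330). The sanding block and paint tube haven't moved.

```bash
python3 -c "
from bench import *
print(hand_in())"
```

```text
the job is handed in; nothing more can be done
None
```

The 25 mm dowel is in the tray, and I handed the job in at about 27.6 s on the robot's clock.

- **Right lane:** the dowel passed both lips and dropped into the trough, so it is the 20 mm one.
- **Middle lane:** the dowel passed the first lips and was stopped by the second, with a peak push of about 9 N. It is the 25 mm one. I gripped it, drew it back clear of the lips, lifted it and put it in the tray.
- **Left lane:** the dowel was stopped at the first lips with a push of about 6 N, so it is the 30 mm one.

**Last checks:** the final pictures show one dowel flat in the tray, the 30 mm dowel at the first lips and the 20 mm one in the trough. The sanding block and paint tube look unmoved, and the gripper is clear of everything.

**Disagreement:** the gripper read about 24 mm on the 25 mm dowel. I took the first such reading for a grip that was too high, so I opened and gripped again lower. The second grip read the same 24 mm, and the dowel held through the move.

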